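# Seat a fresh-lacquered tile and set the cutting gauge to 80

## Task

Carry the freshly lacquered tile from the drying stand by its edges only, never touching the lacquered top, and lower it flat into the corner lugs of the cutting jig before letting go of it. Then squeeze the lock button on the gauge head to release the telescoping arm, slide the arm out with the button held in until the pointer stands on the 80 mm mark, and finish while still holding the head there with the button squeezed. Leave the sticks, the jar and the scriber alone.

Things in the scene. Friction and masses are not known exactly. Their poses are not given: they have to be found in the camera images.
- tile: Flat wooden marquetry tile 60 (its x) x 110 (its y) x 6 mm (z), about 90 g, lying on the drying stand with its lacquered face up; origin at the centre of its underside. Grasp it across its 60 mm width, by the middle of the two long edges, which overhang the stand on both sides with free space at least 30 mm below; either way round fits the seat.
- lacquer: The wet lacquered top layer of the tile, dark with stripes, 50 x 100 mm, 1 mm proud of the tile (its top is 7 mm above the tile's underside), its rim 5 mm in from the tile's edges; fixed to the tile; origin at the centre of its underside. Nothing of the robot may touch it.
- stand: Fixed wooden drying stand: base 100 (x) x 130 (y) x 12 mm with two cross bars, each 36 mm long (x), whose tops are 46 mm above the table; the tile lies on them. Origin at the centre of its base on the table.
- jig: Fixed plywood cutting jig: board 200 (x) x 360 (y) x 18 mm, origin at the centre of its underside on the table. At x = -55 mm, towards +y, the raised tile seat. At x = +50 mm the gauge: a fixed 28 mm square aluminium tube (y = -170 to -30 mm, axis 58 mm above the table), from whose +y end the steel arm slides towards +y. Between seat and gauge, a white scale strip.
- seat (a point): Centre of the seat's bed, where the tile's underside centre goes, 48 mm above the table; axes as the jig, the tile's length along y. Lugs 6 mm high at its four corners leave the tile 3 mm play on every side. Between the corners the middle 80 mm of the tile's long edges overhangs a 40 mm wide pedestal, with 30 mm free below for the fingers.
- gauge_arm (a joint): Extension of the telescoping arm in m, 0 = fully in, 0.12 = fully out; it equals the scale reading at the pointer (0.08 = the 80 mm mark). It starts somewhere from 0 to 0.03. It slides along the jig's +y with about 1.5 N friction when released; while the button is out, lock pins in a hidden 6 mm rack hold it against about 30 N, with a few mm of play.
- head: Black gauge head on the arm's end, moving with it: 36 (x) x 50 (y) x 44 mm (z), origin at its centre, 58 mm above the table; axes as the jig. The lock button is on its far side (+x), its near side (-x) is plain: one grasp from above across x squeezes the button. The pointer blade stands 40 mm ahead of the centre (+y) and reaches to x = -42 mm.
- lock_button (a joint): Travel of the lock button in m: 0 = out, arm locked; 0.006 = fully in. It may start up to 0.003 in, its pins resting on a rack tooth. Above about 0.003 the arm is free; squeeze it at least 0.004 in and keep it in. Spring force about 5.4 N at the start, 7.2 N fully in; it springs out and locks again when let go.
- button_face (a point): Centre of the outer face of the grey 26 x 26 mm lock button on the head's +x side; when out it stands 26 mm from the head's centre (44 mm over head and button), when fully in 20 mm (38 mm). It is pressed towards -x of the head.
- pointer_tip (a point): Tip of the 2.4 mm thick steel pointer blade, at the end towards the seat, which hovers 1 mm above the scale strip.
- mark_80 (a point): Centre of the scale strip at the 80 mm line. The white strip, along the jig's y, its face 40 mm above the table, has dark lines every 10 mm from 0 (nearest the tube) to 120 mm: 0, 20, 40 ... are long, the others short; 80 is the fifth long line.
- sticks: Bystander: bundle of five wooden sticks, 100 mm long, 24 mm wide, 15 mm high, with a paper band.
- jar: Bystander: amber glass jar, 64 mm across, 85 mm high.
- scriber: Bystander: scribing tool with a red handle, lying on the bench beyond the jig.

How it is judged:
On the way, in this order (a step that is already met when the one before it is completed fails the run):
1. the tile is lowered into the jig's seat, flat between the lugs, while still held by its edges (x of tile in the frame of seat between -0.005 and 0.005 m and y of tile in the frame of seat between -0.005 and 0.005 m and z of tile in the frame of seat between -0.0025 and 0.0025 m and angle between the y axis of tile and the y axis of seat, either way round below 0.08 rad and angle between lacquer's own z axis and vertical below 0.06 rad and contact force between the fingers and tile above 0.5 N), for 0.1 s.
2. the tile is let go of, and the lock button is squeezed in before the arm is moved (x of tile in the frame of seat between -0.005 and 0.005 m and y of tile in the frame of seat between -0.005 and 0.005 m and z of tile in the frame of seat between -0.0025 and 0.0025 m and angle between the y axis of tile and the y axis of seat, either way round below 0.08 rad and angle between lacquer's own z axis and vertical below 0.06 rad and contact force between the fingers and tile below 0.1 N and value of joint lock_button above 0.0035 m and value of joint gauge_arm below 0.045 m), for 0.1 s.
At the end, for the whole second after the job is handed in: The tile lies in the seat (centre within 5 mm along each axis, height within 2.5 mm, turned less than 0.08 rad, tilted less than 0.06 rad), untouched by the fingers; the arm stands still at 80 mm within 3 mm; the fingers hold the head with over 2 N and keep the button at least 3.5 mm in (x of tile in the frame of seat between -0.005 and 0.005 m and y of tile in the frame of seat between -0.005 and 0.005 m and z of tile in the frame of seat between -0.0025 and 0.0025 m and angle between the y axis of tile and the y axis of seat, either way round below 0.08 rad and angle between lacquer's own z axis and vertical below 0.06 rad and contact force between the fingers and tile below 0.1 N and value of joint gauge_arm between 0.077 and 0.083 m and value of joint lock_button above 0.0035 m and contact force between the fingers and head above 2 N and velocity of joint gauge_arm between -0.005 and 0.005 m/s and linear speed of tile below 0.02 m/s); the arm keeps its last pose, push and grip.
It fails at once if the robot touches the lacquered face (contact force between any of the fingers, the arm and lacquer above 0.3 N).
It fails at once if the bundle of sticks is knocked more than 25 mm out of place (distance of sticks from where it was at the start of the episode above 0.025 m).
It fails at once if the jar is knocked more than 25 mm out of place (distance of jar from where it was at the start of the episode above 0.025 m).
It fails at once if the scriber is knocked more than 25 mm out of place (distance of scriber from where it was at the start of the episode above 0.025 m).
It also fails if it takes over 51 s, if anything falls off the work surface, if the arm or the gripper's body presses on something with over 40 N, if the wrist force passes 120 N, or if a joint passes its speed limit or range.

## Robot

A 6-joint arm with a two-finger parallel gripper is mounted at the origin on the work surface. World frame = base frame: x ahead of the robot, y to its left, z up, the work surface at z = 0. Lengths are in m, angles in rad, forces in N, time in s.
With the tool pointing down it reaches from about 0.4 to 0.825 m from the base axis. Payload 7 kg.
Tool frame: the origin (TCP) lies between the finger pads; the fingertips stand 25 mm ahead of it and the grasp point (between the pads) lies 6 mm ahead of it; z points along the fingers, y is the line along which they close (so a half turn about z gives the same grasp; the last joint's range is limited). The gripper opens to 88 mm and grips with 3 to 60 N. Pads are 19 mm wide; open, the fingers measure 130 mm over their backs; the gripper's body (78 mm by 193 mm) begins 47 mm behind the grasp point.
Start: joints at [1.594, 0.359, 0.012, 0, -1.224, -0.288], TCP at [0.177, 0.651, 0.252] pointing down, gripper open.
Joint ranges: [-3.07, 3.07], [-1.43, 2.12], [-1.02, 1.25], [-3.03, 1.67], [-3.05, -0], [-3.03, 3.03]. Speed limits (rad/s): [2.39, 2.39, 3.01, 3.14, 3.14, 3.14].

## Interface

Orientations are given as [roll, pitch, yaw] about the fixed x, y, z axes, in that order (R = Rz(yaw) Ry(pitch) Rx(roll)).
In Python, from bench import manip gives the robot as it stands. Calls block until the motion is done:
- manip.movep(position, orientation): joint-space move of the TCP to a pose.
- manip.servo_line(position, frame=None, max_speed=0.15): straight line of the TCP; frame=None keeps the orientation; max_speed is the mean speed in m/s.
- manip.set_joints(angles): joint-space move.
- manip.grip(opening, f_grip=None): finger opening in m; f_grip is the grip in N (None keeps the last); returns when the fingers have stopped.
- manip.sleep(seconds).
- manip.inverse_kinematics(position, orientation): joint angles nearest the present ones, or None.
- manip.observe(): the state.
- manip.snapshot(name): name is "scene" or "top"; returns the picture (400x640x3 uint8, red, green, blue); there is no depth.
- manip.camera_model(name): a dict with "fx", "fy", "cx", "cy" (pixels), "pose" (4x4, takes a point from camera to world coordinates). Camera axes: x right, y down, z forward; pixel columns grow to the right and rows downward; lengths in m; the calibration is good to about 2 mm. A picture is of the moment at which its call begins. camera_model takes no time and is no camera call.
A pose or a line that the arm cannot do raises manip.IKError and nothing moves.
- manip.close_job(): hands the job in; it is judged then, once.
The state is a dict: "t": time; "joint_positions": joint angles; "dq": joint speeds; "effort": joint torques, N m; "position": TCP position; "tcp_rot": TCP orientation; "wrist_force": force on the tool from outside, world axes, zero at the start; "ft_torque": the same for the moment, N m; "finger_gap": finger opening in m; "grasp_force": force on a finger pad.
Only numpy, scipy, OpenCV 4.12 (cv2) and the standard library are available. Lean on these libraries where they do the work, as an engineer would, in place of code of your own. Each camera call takes 0.05 s, during which the arm holds its last target. There are 200 camera calls.

## Working session

There is one attempt and no reset: what is moved stays moved. The work goes in short steps, each a Python script; the robot and the scene stay as the last script left them, time stands still between calls to the robot, and variables do not carry over. Pictures are saved under pics/ and viewed, at most 10 in all, crops included, and the job is handed in when it is done.

```bash
mkdir -p pics; ls
python3 - <<'E'
from bench import manip
import cv2,numpy as np
np.set_printoptions(precision=4,suppress=True)
for n in ("scene","top"):
    im=manip.snapshot(n); cv2.imwrite(f"pics/{n}0.png",im[...,::-1])
    m=manip.camera_model(n); print(n,m)
print(manip.observe())
E
```

```text
bench.py
pics
scene {'fx': 519.2195597505893, 'fy': 519.2195597505893, 'cx': 320.1544842577086, 'cy': 197.29381820223506, 'pose': array([[-0.7111,  0.5705, -0.411 ,  1.1251],
       [ 0.7031,  0.5836, -0.4063,  0.6197],
       [ 0.008 , -0.5779, -0.8161,  1.3289],
       [ 0.    ,  0.    ,  0.    ,  1.    ]])}
top {'fx': 389.3363908943309, 'fy': 389.3363908943309, 'cx': 318.48014248118227, 'cy': 194.94888556860627, 'pose': array([[ 0.0174, -0.9981,  0.0588,  0.4734],
       [-0.9998, -0.0172,  0.0031, -0.0073],
       [-0.0021, -0.0589, -0.9983,  1.0892],
       [ 0.    ,  0.    ,  0.    ,  1.    ]])}
{'t': 0.1, 'joint_positions': array([ 1.5941,  0.3594,  0.0111, -0.0003, -1.2241, -0.2881]), 'dq': array([-0.0013,  0.0003,  0.0025,  0.002 ,  0.0001,  0.0006]), 'effort': array([ -0.0016, -58.4157,  29.375 ,   7.0154,   0.0102,  -0.0001]), 'position': array([0.1766, 0.6511, 0.2507]), 'tcp_rot': array([ 3.1401, -0.0002, -0.2649]), 'wrist_force': array([-0.0007,  0.3331, -1.1687]), 'ft_torque': array([ 0.0214,  0.0436, -0.0192]), 'grasp_force': 0.0, 'finger_gap': 0.08749738036937914}
```

View pics/scene0.png

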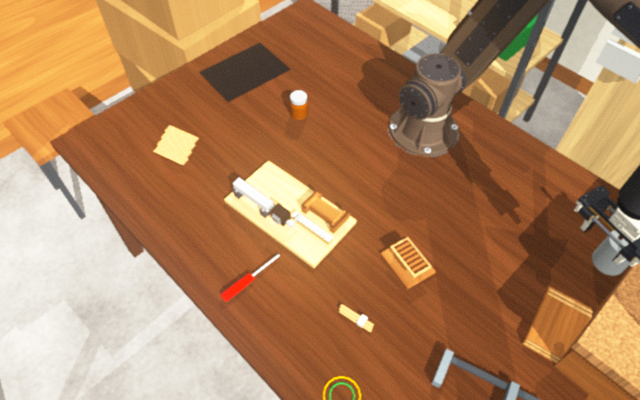

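View pics/top0.png

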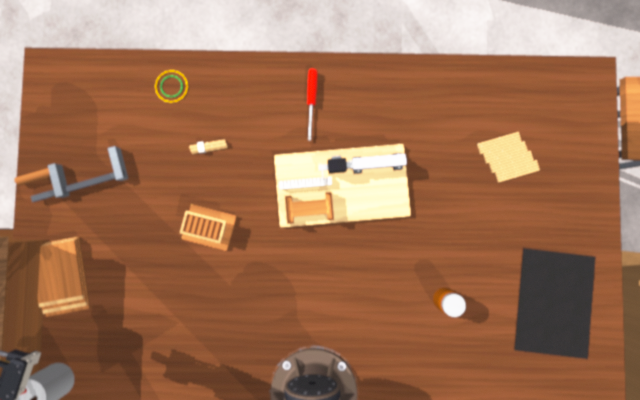

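Scene view: the jig is at about (290,213), with the tile on its stand at (409,260). Top view: the jig is at (342,187) with its +y to the left, the tile at (204,226), the jar at (452,304), the scriber at (312,105) and the sticks at (209,146). Next I'll enlarge the jig and tile areas.

Run:
```python
import cv2,numpy as np
s=cv2.imread('pics/scene0.png');t=cv2.imread('pics/top0.png')
def c(im,x,y,w,h,W=400,H=300): return cv2.resize(im[y:y+h,x:x+w],(W,H),interpolation=cv2.INTER_CUBIC)
a=np.hstack([c(t,268,135,150,100,450,300),c(t,170,195,75,64,350,300)])
b=np.hstack([c(s,220,155,150,112,400,300),c(s,372,225,75,56,400,300)])
cv2.imwrite('pics/comp.png',np.vstack([a,b]))
```

```text
(no output)
```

View pics/comp.png

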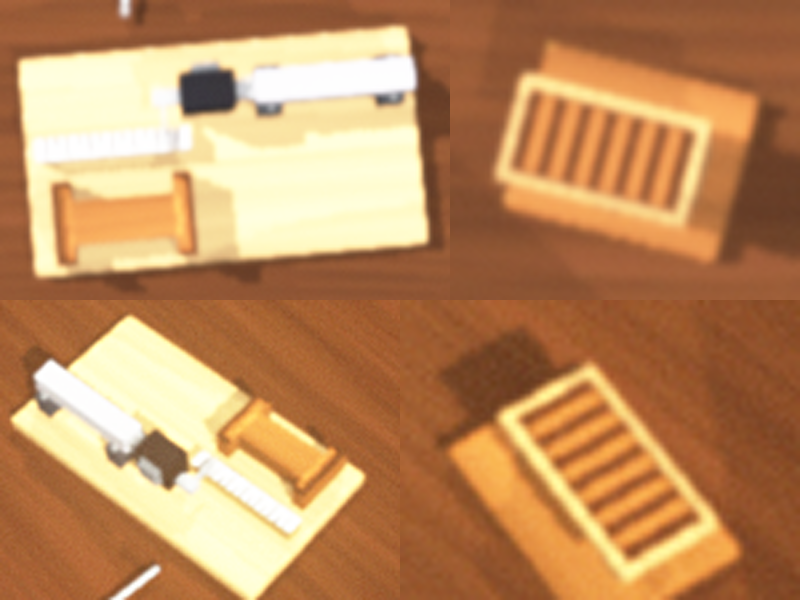

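The composite is clear. The cream tile border makes a clean quad in both views, the board is cream, the seat is orange with its end lugs, and the black head has a grey button on its far side. Next: masks, quads and triangulation.

```bash
cat > vis.py <<'E'
import cv2,numpy as np
from bench import manip
np.set_printoptions(precision=4,suppress=True)
K=4
def crop(im,x,y,w,h): return cv2.resize(im[y:y+h,x:x+w],None,fx=K,fy=K,interpolation=cv2.INTER_CUBIC)
def px(p,x,y): return (np.asarray(p,float)+.5)/K-.5+[x,y]
def biggest(m):
    cs,_=cv2.findContours(m.astype(np.uint8),cv2.RETR_EXTERNAL,cv2.CHAIN_APPROX_NONE)
    return max(cs,key=cv2.contourArea)
def quad(cnt):
    """enclosing quad, each side refitted by a robust line to the contour"""
    q=cv2.approxPolyN(cnt,4,ensure_convex=True).reshape(4,2).astype(float); P=cnt.reshape(-1,2).astype(float); L=[]
    for i in range(4):
        a,b=q[i],q[(i+1)%4]; d=(b-a)/np.linalg.norm(b-a); n=np.array([-d[1],d[0]])
        s=(P-a)@d/np.linalg.norm(b-a); e=np.abs((P-a)@n)
        S=P[(s>.12)&(s<.88)&(e<8)]
        v=cv2.fitLine(S.astype(np.float32),cv2.DIST_HUBER,0,.01,.01).ravel()
        L.append(np.cross([v[2],v[3],1],[v[2]+v[0],v[3]+v[1],1]))
    c=[np.cross(L[i-1],L[i]) for i in range(4)]
    return np.array([p[:2]/p[2] for p in c])
def ray(n,uv):
    m=manip.camera_model(n); T=m['pose']; uv=np.atleast_2d(uv)
    d=np.c_[(uv[:,0]-m['cx'])/m['fx'],(uv[:,1]-m['cy'])/m['fy'],np.ones(len(uv))]@T[:3,:3].T
    return T[:3,3],d
def onplane(n,uv,z):
    o,d=ray(n,uv); return o+d*((z-o[2])/d[:,2])[:,None]
def tri(ut,us):
    o1,d1=ray('top',ut);o2,d2=ray('scene',us);R=[];G=[]
    for a,b in zip(d1,d2):
        A=np.c_[a,-b]; t=np.linalg.lstsq(A,o2-o1,rcond=None)[0]
        p,q=o1+t[0]*a,o2+t[1]*b; R.append((p+q)/2);G.append(np.linalg.norm(p-q))
    return np.array(R),np.array(G)
def proj(n,P):
    m=manip.camera_model(n);T=m['pose'];c=(np.atleast_2d(P)-T[:3,3])@T[:3,:3]
    return c[:,:2]/c[:,2:]*[m['fx'],m['fy']]+[m['cx'],m['cy']]
def match(ut,us,z):
    """reorder scene points to match top ones by position on plane z"""
    a,b=onplane('top',ut,z),onplane('scene',us,z)
    return us[[np.argmin(np.linalg.norm(b-p,axis=1)) for p in a]]
E
cat > m1.py <<'E'
from vis import *
t=cv2.imread('pics/top0.png');s=cv2.imread('pics/scene0.png')
dbg=[]
def cream(im,b,sat=115):
    c=crop(im,*b);h=cv2.cvtColor(c,cv2.COLOR_BGR2HSV);return c,((h[...,2]>165)&(h[...,1]<sat))
for name,bt,bs,z,sat in (('tile',(172,197,70,60),(378,228,65,52),.052,118),('board',(262,135,160,100),(215,150,150,125),.018,118)):
    Q=[]
    for im,b in((t,bt),(s,bs)):
        c,m=cream(im,b,sat)
        if name=='board': m=cv2.morphologyEx(m.astype(np.uint8),cv2.MORPH_CLOSE,np.ones((9,9)))
        q=quad(biggest(m)); cv2.polylines(c,[q.round().astype(int)],True,(255,0,0),1); dbg.append(cv2.resize(c,(400,300))); Q.append(px(q,*b[:2]))
    Q[1]=match(Q[0],Q[1],z)
    P,G=tri(*Q); print(name,'tri\n',P,'gap',G,'mean',P.mean(0))
    for n,q in zip(('top','scene'),Q):
        w=onplane(n,q,z); c=w.mean(0); e=np.roll(w,-1,0)-w; L=np.linalg.norm(e,axis=1)
        print(n,'plane centre',c[:2],'sides',L,'dirs',np.degrees(np.arctan2(e[:,1],e[:,0])))
cv2.imwrite('pics/d1.png',np.vstack([np.hstack(dbg[:2]),np.hstack(dbg[2:])]))
E
python3 m1.py
```

```text
Traceback (most recent call last):
  File "m1.py", line 11, in <module>
    q=quad(biggest(m)); cv2.polylines(c,[q.round().astype(int)],True,(255,0,0),1); dbg.append(cv2.resize(c,(400,300))); Q.append(px(q,*b[:2]))
  File "vis.py", line 17, in quad
    v=cv2.fitLine(S.astype(np.float32),cv2.DIST_HUBER,0,.01,.01).ravel()
      ~~~~~~~~~~~^^^^^^^^^^^^^^^^^^^^^^^^^^^^^^^^^^^^^^^^^^^^^^^
cv2.error: OpenCV(4.12.0) /io/opencv/modules/imgproc/src/linefit.cpp:50: error: (-215:Assertion failed) count > 0 in function 'fitLine2D_wods'
```

Run:
```python
import cv2
t=cv2.imread('pics/top0.png');s=cv2.imread('pics/scene0.png')
for im,x0,x1,y in((t,176,244,226),(s,380,440,262),(t,270,300,215),(s,300,360,215)):
    h=cv2.cvtColor(im,cv2.COLOR_BGR2HSV)
    print([tuple(int(v) for v in h[y,x]) for x in range(x0,x1,2)])
```

```text
[(11, 162, 145), (10, 160, 145), (12, 145, 178), (21, 109, 249), (14, 142, 191), (12, 165, 192), (14, 162, 241), (12, 167, 182), (12, 165, 201), (14, 162, 240), (12, 167, 176), (13, 168, 211), (14, 163, 239), (11, 164, 169), (12, 167, 218), (14, 164, 236), (11, 164, 165), (13, 167, 225), (13, 164, 232), (11, 163, 167), (13, 167, 228), (13, 166, 229), (12, 159, 162), (18, 116, 243), (18, 116, 240), (13, 157, 196), (13, 166, 203), (13, 168, 204), (13, 167, 192), (12, 162, 126), (11, 159, 104), (10, 159, 111), (10, 163, 130), (11, 164, 140)]
[(12, 183, 166), (12, 183, 156), (12, 187, 142), (12, 178, 149), (14, 184, 226), (16, 176, 242), (15, 177, 241), (15, 177, 238), (15, 178, 236), (13, 185, 200), (14, 181, 172), (19, 134, 234), (25, 105, 254), (16, 167, 233), (13, 181, 199), (11, 179, 165), (12, 185, 196), (15, 177, 238), (16, 172, 246), (13, 184, 217), (12, 179, 165), (13, 183, 189), (15, 179, 231), (20, 135, 245), (17, 142, 235), (11, 171, 160), (11, 177, 157), (11, 179, 148), (12, 181, 149), (11, 178, 149)]
[(11, 164, 154), (11, 162, 153), (11, 161, 154), (11, 160, 147), (14, 129, 207), (27, 56, 255), (28, 48, 255), (27, 61, 255), (16, 119, 232), (12, 164, 183), (14, 166, 235), (17, 154, 252), (16, 152, 247), (16, 149, 247), (16, 146, 247)]
[(25, 6, 251), (25, 19, 253), (26, 70, 254), (27, 70, 255), (28, 64, 255), (27, 68, 254), (27, 68, 255), (27, 74, 255), (22, 116, 249), (15, 162, 209), (14, 174, 193), (14, 177, 202), (14, 170, 230), (16, 169, 240), (17, 170, 245), (17, 167, 246), (18, 170, 247), (18, 162, 249), (17, 159, 249), (18, 165, 250), (19, 160, 254), (14, 174, 233), (13, 179, 172), (14, 179, 188), (15, 173, 227), (16, 149, 218), (13, 173, 168), (12, 172, 166), (12, 176, 162), (12, 175, 159)]
```

```bash
sed -i "s/^def cream.*/def cream(im,b,sat=105):/; s/    c=crop.*/    c=crop(im,*b);return c,c[...,0]>sat/; s/,118)/,104)/g" m1.py
sed -i 's/S=P\[(s>.12)&(s<.88)&(e<8)\]/S=P[(s>.12)\&(s<.88)\&(e<10)]/' vis.py; python3 m1.py
```

```text
tile tri
 [[0.4627 0.2409 0.0522]
 [0.4003 0.2562 0.0509]
 [0.4258 0.366  0.0492]
 [0.4888 0.3509 0.0526]] gap [0.0036 0.0011 0.0001 0.0031] mean [0.4444 0.3035 0.0512]
top plane centre [0.4451 0.3025] sides [0.0652 0.1123 0.0657 0.1134] dirs [ 165.8284   77.05    -13.2197 -103.2151]
scene plane centre [0.444  0.3043] sides [0.0624 0.1129 0.0618 0.1128] dirs [ 166.151    76.2822  -13.9206 -103.3745]
board tri
 [[ 0.4802 -0.2537  0.0145]
 [ 0.4459  0.1038  0.0132]
 [ 0.6479  0.125   0.012 ]
 [ 0.6918 -0.2462  0.0507]] gap [0.0103 0.0033 0.0021 0.0375] mean [ 0.5664 -0.0678  0.0226]
top plane centre [ 0.5658 -0.0675] sides [0.3609 0.2015 0.3643 0.2026] dirs [  95.7651    6.0956  -84.0702 -174.8549]
scene plane centre [ 0.5667 -0.0745] sides [0.3551 0.2033 0.416  0.2158] dirs [ 95.1607   6.0097 -84.2106 169.5987]
```

View pics/d1.png

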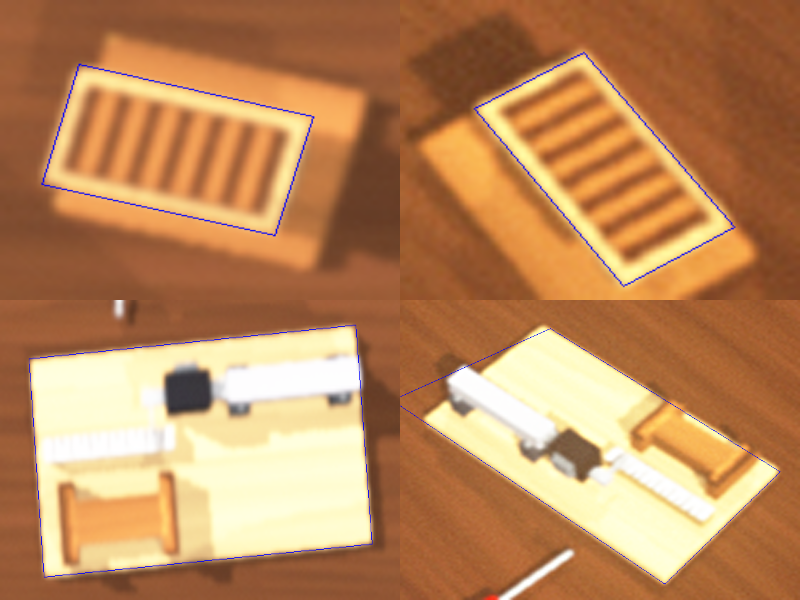

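The tile quad is clean: 62–65 x 113 mm, top at z ≈ 0.051, yaw ≈ -13.5°. The board quad is good in the top view. In the scene view its rear edge is pulled off by the tube, so I'm ignoring that one. Next I'll rectify the seat, strip and head areas onto their planes in the jig frame.

```bash
cat > rect.py <<'E'
from vis import *
C=np.array([.5660,-.0675]);YAW=np.radians(5.7)
def j2w(x,y):
    c,s=np.cos(YAW),np.sin(YAW); return np.stack([C[0]+c*x-s*y,C[1]+s*x+c*y],-1)
def w2j(p):
    c,s=np.cos(YAW),np.sin(YAW); d=np.asarray(p)[...,:2]-C; return np.stack([c*d[...,0]+s*d[...,1],-s*d[...,0]+c*d[...,1]],-1)
def rect(im,n,z,x0,x1,y0,y1,k=2):
    """rows: x from x1 down to x0, columns: y from y1 (left) to y0; k px/mm"""
    xs=np.arange(x1,x0,-.001/k);ys=np.arange(y1,y0,-.001/k)
    X,Y=np.meshgrid(xs,ys,indexing='ij'); W=j2w(X,Y).reshape(-1,2)
    uv=proj(n,np.c_[W,np.full(len(W),z)]).reshape(X.shape+(2,)).astype(np.float32)
    return cv2.remap(im,uv[...,0],uv[...,1],cv2.INTER_CUBIC)
E
cat > m2.py <<'E'
from rect import *
ims={'top':cv2.imread('pics/top0.png'),'scene':cv2.imread('pics/scene0.png')}
rows=[]
for z,x0,x1 in((.054,-.11,.04),(.040,-.05,.1)):
    r=[]
    for n in ims:
        a=rect(ims[n],n,z,x0,x1,-.02,.18)
        for k in range(0,200,20): cv2.line(a,(2*k,0),(2*k,4),(255,0,0),1)
        for k in range(0,150,10): cv2.line(a,(0,2*k),(4,2*k),(255,0,0),1)
        r.append(a)
    rows.append(np.hstack(r))
cv2.imwrite('pics/r1.png',np.vstack(rows))
# strip profiles at jig x from -12 to 5
for n in ims:
    for xx in (-.012,-.008,-.004,0,.004,.008):
        p=rect(ims[n],n,.040,xx-.001,xx+.001,-.02,.18,1).astype(float).mean((0,2)).round().astype(int)
        print(n,xx,list(map(int,p[::2])))
# head
for n in ims:
    b=(315,140,45,45) if n=='top' else (258,195,45,40)
    c=crop(ims[n],*b); m=(c.max(2)<100); q=px(cv2.minAreaRect(biggest(m))[0],*b[:2]); print(n,'head px',q, 'jig at z.08',w2j(onplane(n,q,.08)))
E
python3 m2.py
```

```text
top -0.012 [134, 182, 219, 235, 236, 235, 234, 234, 234, 233, 233, 232, 232, 230, 229, 227, 224, 219, 214, 211, 211, 211, 212, 214, 216, 215, 216, 218, 220, 219, 218, 218, 217, 216, 216, 217, 218, 217, 214, 214, 215, 215, 215, 217, 219, 219, 218, 218, 215, 215, 216, 216, 214, 213, 215, 214, 210, 205, 203, 205, 206, 205, 208, 210, 210, 207, 204, 202, 201, 203, 207, 210, 214, 220, 224, 226, 226, 226, 226, 225, 224, 224, 223, 222, 222, 225, 230, 234, 236, 236, 237, 237, 237, 237, 237, 237, 237, 237, 237, 237]
top -0.008 [140, 190, 225, 238, 238, 238, 237, 236, 236, 235, 234, 231, 228, 223, 217, 213, 211, 208, 205, 204, 204, 204, 204, 206, 207, 207, 206, 207, 207, 208, 208, 207, 207, 207, 206, 206, 208, 208, 207, 207, 207, 206, 204, 206, 207, 206, 207, 206, 204, 203, 205, 206, 206, 205, 206, 204, 200, 197, 194, 192, 190, 190, 190, 191, 191, 191, 189, 189, 191, 196, 202, 207, 210, 212, 214, 214, 213, 213, 213, 212, 212, 211, 211, 211, 212, 219, 230, 238, 240, 242, 242, 242, 242, 242, 242, 242, 242, 242, 242, 242]
top -0.004 [145, 193, 227, 238, 240, 240, 238, 237, 233, 229, 223, 216, 208,
[... 4811 characters left out ...]
 255, 254, 255, 255, 255, 253, 252, 252, 253, 253, 250, 246, 243, 241, 231, 226, 234, 248, 255, 255, 255, 251, 240, 223, 214, 212, 218, 226, 234, 238, 238, 237, 237, 238, 240, 240, 239, 239, 240, 240, 241, 240, 239, 238, 236, 230]
top head px [336.9053 164.9435] jig at z.08 [[0.0475 0.012 ]]Traceback (most recent call last):
  File "m2.py", line 21, in <module>
    c=crop(ims[n],*b); m=(c.max(2)<100); q=px(cv2.minAreaRect(biggest(m))[0],*b[:2]); print(n,'head px',q, 'jig at z.08',w2j(onplane(n,q,.08)))
                                                              ~~~~~~~^^^
  File "vis.py", line 9, in biggest
    return max(cs,key=cv2.contourArea)
ValueError: max() iterable argument is empty
```

View pics/r1.png

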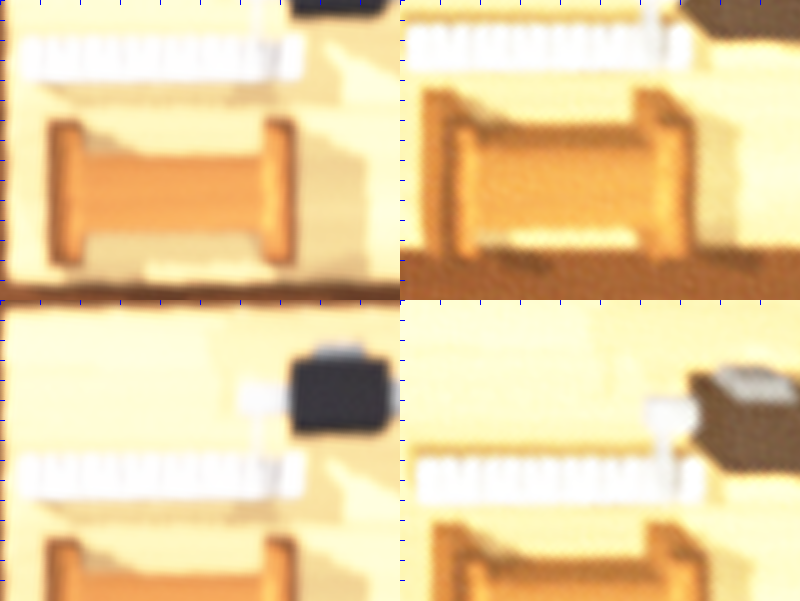

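The rectified views agree:
- **Seat:** centre at jig (-56, 94) mm with lug tops near 54 mm.
- **Strip:** spans jig x 0 to 24 and y 28 to 171 mm. Long lines are at y ≈ 160, 140, 120, 100, 80 and 60, so mark 80 is at jig y ≈ 120.
- **Pointer:** y ≈ 51, a reading of about 11 mm.
- **Head:** y ≈ 11.

The strip limits how far the fingers can open at the seat, and sets how low the tips may go at the head. Next I'll check the heights and pick the tile.

```bash
cat > p1.py <<'E'
from rect import *
# height check from panel pixels: seat lug-top corners (z.054 plane) and strip corners (z.040 plane)
def pt(n,c,r,z,x1): return proj(n,np.r_[j2w(x1-r/2000,.18-c/2000),z])[0]
A=[('lug +y-x',50,265,55,258,.054,.04),('lug -y-x',297,265,292,258,.054,.04),('strip +y',20,200,15,203,.04,.1),('strip -y',303,198,305,203,.04,.1)]
for nm,ct,rt,cs,rs,z,x1 in A:
    P,G=tri([pt('top',ct,rt,z,x1)],[pt('scene',cs,rs,z,x1)]);print(nm,P[0],w2j(P[0]),G)
D=np.radians
yaw=D(-103.4)
for w in (D(-103.4),D(76.6)):
    for p in ([.4446,.3034,.15],[.5,.03,.15],[.61,-.01,.15],[.6,.1,.08]): print(manip.inverse_kinematics(p,[np.pi,0,w+(0 if p[1]>.2 else D(19.1))]))
E
python3 p1.py
```

```text
lug +y-x [0.46   0.0762 0.0526] [-0.0912  0.1535] [0.0041]
lug -y-x [ 0.4709 -0.0456  0.0479] [-0.0925  0.0312] [0.0002]
strip +y [0.5482 0.1028 0.0395] [-0.0008  0.1712] [0.0029]
strip -y [ 0.5636 -0.0387  0.0437] [0.0005 0.0289] [0.0007]
[ 0.9632  0.2263 -0.4277 -0.     -0.9168 -1.197 ]
[ 0.4529  0.1673 -0.5056  0.     -0.8979 -0.3534]
[ 0.3034  0.3353 -0.2702  0.     -0.9653 -0.2039]
[ 0.4859  0.4095 -0.3452  0.     -0.8161 -0.3865]
[ 0.9632  0.2263 -0.4277  0.     -0.9168  1.9446]
[ 0.4529  0.1673 -0.5056  0.     -0.8979  2.7882]
[ 0.3034  0.3353 -0.2702  0.     -0.9653  2.9377]
[ 0.4859  0.4095 -0.3452  0.     -0.8161  2.7551]
```

```bash
cat > p2.py <<'E'
from rect import *
D=np.radians; R=[np.pi,0,D(-103.4)]
def st(m): o=manip.observe(); print(m,round(o['t'],2),o['position'],o['wrist_force'],round(o['grasp_force'],2),round(o['finger_gap'],4))
manip.movep([.4446,.3034,.13],R); st('above')
manip.servo_line([.4446,.3034,.055],max_speed=.08); st('down')
manip.grip(.05,20); st('gripped')
manip.servo_line([.4446,.3034,.13],max_speed=.1); st('lift')
for n in('top','scene'): cv2.imwrite(f'pics/{n}1.png',manip.snapshot(n)[...,::-1])
t=cv2.imread('pics/top1.png');s=cv2.imread('pics/scene1.png')
cv2.imwrite('pics/c1.png',np.hstack([cv2.resize(t[170:270,155:255],(400,400)),cv2.resize(s[180:280,360:460],(400,400))]))
E
python3 p2.py
```

```text
above 1.77 [0.4447 0.3044 0.1304] [ 0.5845  0.6729 -0.2239] 0.0 0.0876
down 2.85 [0.4449 0.3037 0.0555] [ 0.1699 -0.7821  0.1552] 0.0 0.0872
gripped 3.42 [0.4446 0.3035 0.0552] [-0.2478 -0.4141  2.2179] 20.0 0.0595
lift 4.33 [0.4443 0.303  0.1294] [ 0.0579  0.7417 -1.3194] 20.0 0.0598
```

View pics/c1.png

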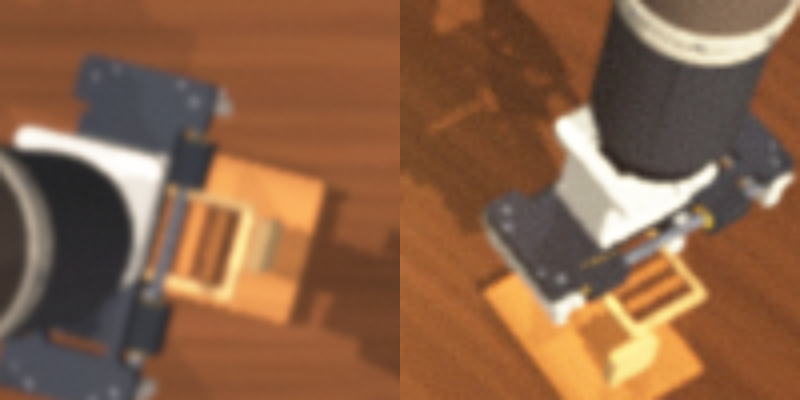

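The tile is held level by its long edges. Its -y end edge shows at about (215.7,233.2) in the top view and (426.6,258.8) in the scene view. I'll check how far the tile is offset along its length.

Run:
```python
from vis import *
P,G=tri([[215.7,233.2]],[[426.6,258.8]]);print(P,G)
a=np.radians(76.6);y=np.array([np.cos(a),np.sin(a)]);T=np.array([.4443,.303])
for n,u in(('top',[215.7,233.2]),('scene',[426.6,258.8])):
    w=onplane(n,u,.1262)[0,:2]; print(n,w,'along',(w-T)@y,'across',(w-T)@[y[1],-y[0]])
```

```text
[[ 0.4052  0.3067 -0.0127]] [0.0591]
top [0.4314 0.2474] along -0.05711440225299333 across 0.0003236218050729445
scene [0.4588 0.3567] along 0.05556041306198319 across 0.001626326625210571
```

Each view saw one end of the tile: -57.1 mm in top (-y end), +55.6 mm in scene (+y end). So the tile centre is about 0.8 mm toward -y from the TCP. Now a finer seat measurement.

Run:
```python
from rect import *
for n in('top','scene'):
    im=cv2.imread(f'pics/{n}0.png')
    a=rect(im,n,.054,-.11,.01,.01,.18,4)[...,0]
    def cross(p,th=140):  # positions (idx) of threshold crossings
        p=p.astype(float)-th; i=np.where(np.sign(p[1:])!=np.sign(p[:-1]))[0]; return [(round(float(k+p[k]/(p[k]-p[k+1])),1)) for k in i]
    for x in(-.028,-.032,-.08,-.084):
        r=int((.01-x)*4000); p=a[r-4:r+4].mean(0); print(n,'row x',x,[round(180-v/4,1) for v in cross(p)])
    for y in(.152,.147,.142,.094,.047,.042,.037):
        c=int((.18-y)*4000); p=a[:,c-4:c+4].mean(1); print(n,'col y',y,[round(10-v/4,1) for v in cross(p)])
```

```text
top row x -0.028 [176.8, 157.8, 130.5, 49.0, 29.9]
top row x -0.032 [176.3, 157.6, 121.6, 49.3, 29.2, 29.2]
top row x -0.08 [175.6, 157.5, 134.0, 55.8, 29.3]
top row x -0.084 [175.8, 157.2, 135.9, 53.3, 29.6]
top col y 0.152 [-18.4, -94.3, -100.8]
top col y 0.147 [-18.4]
top col y 0.142 [-18.5]
top col y 0.094 [-36.9, -78.0, -78.0, -100.5]
top col y 0.047 [-5.7, -10.5, -10.5, -17.7, -92.5, -92.5, -99.5]
top col y 0.042 [-16.4, -95.8, -97.6]
top col y 0.037 [-17.0]
scene row x -0.028 [170.8, 27.3, 17.0, 17.0, 14.6]
scene row x -0.032 [170.5, 26.7, 16.8, 16.8, 15.5, 15.5]
scene row x -0.08 [169.3, 124.2, 124.2, 62.8, 11.1]
scene row x -0.084 []
scene col y 0.152 [-4.3]
scene col y 0.147 [-7.9]
scene col y 0.142 [-9.6]
scene col y 0.094 [-19.9, -74.6, -82.5, -82.5]
scene col y 0.047 [-3.9]
scene col y 0.042 [-7.9]
scene col y 0.037 [-11.6]
```

```bash
cat > p3.py <<'E'
from rect import *
D=np.radians; R=[np.pi,0,YAW-np.pi/2]
def st(m): o=manip.observe(); print(m,round(o['t'],2),o['position'],o['wrist_force'],round(o['grasp_force'],2),round(o['finger_gap'],4),'jig',w2j(o['position'])); return o
p=j2w(-.0565,.0950); print(p)
manip.servo_line([.4446,.3034,.15],max_speed=.15)
manip.movep([*p,.12],R)
manip.servo_line([*p,.068],max_speed=.08); st('hover')
for n in('top','scene'): cv2.imwrite(f'pics/{n}2.png',manip.snapshot(n)[...,::-1])
t=cv2.imread('pics/top2.png');s=cv2.imread('pics/scene2.png')
cv2.imwrite('pics/c2.png',np.hstack([cv2.resize(t[165:245,270:350],(400,400),interpolation=cv2.INTER_CUBIC),cv2.resize(s[175:255,285:365],(400,400),interpolation=cv2.INTER_CUBIC)]))
E
python3 p3.py
```

```text
[0.5003 0.0214]
hover 6.62 [0.5007 0.0217 0.0682] [ 0.0194  0.3467 -0.3764] 20.0 0.0599 jig [-0.0562  0.0952]
```

View pics/c2.png

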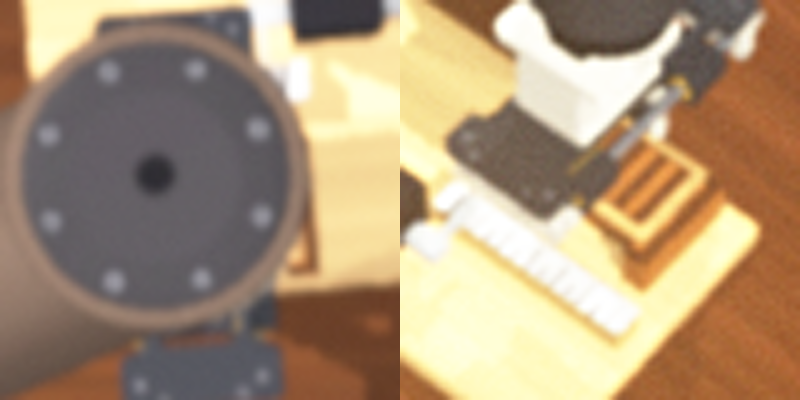

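The scene view shows the tile end at about (425,215), sitting evenly over the +y lugs, and the fingers clear of the scale strip. I'll lower it in small steps and watch the force.

```bash
cat > p4.py <<'E'
from p3 import st
E
sed -i '/^p=j2w/,$d' p3.py
cat > p4.py <<'E'
from p3 import *
p=j2w(-.0565,.0950)
for z in (.063,.0615,.060,.0585,.0572,.0567):
    manip.servo_line([*p,z],max_speed=.03); manip.sleep(.1); o=st(z)
    if o['wrist_force'][2]>6: break
E
python3 p4.py
```

```text
0.063 7.14 [0.5004 0.0214 0.063 ] [ 0.291  -0.0072 -1.8043] 20.0 0.0596 jig [-0.0564  0.095 ]
0.0615 7.49 [0.5003 0.0214 0.0615] [ 0.7837 -0.0601 -0.9027] 20.0 0.0596 jig [-0.0565  0.095 ]
0.06 7.84 [0.5003 0.0214 0.06  ] [-0.0137 -0.3967 -0.654 ] 20.0 0.0596 jig [-0.0565  0.095 ]
0.0585 8.19 [0.5003 0.0214 0.0585] [-0.894   0.8416 -1.2891] 20.0 0.0595 jig [-0.0565  0.095 ]
0.0572 8.54 [0.5003 0.0214 0.0572] [-0.9504  0.0176 -1.448 ] 20.0 0.0598 jig [-0.0565  0.095 ]
0.0567 8.89 [0.5003 0.0214 0.0571] [-2.755  -0.4786  6.2862] 20.0 0.0598 jig [-0.0565  0.095 ]
```

Seated: contact came at TCP z = 0.0571, so the underside is at 48 mm, with no lug contact on the way down. Now a narrow release because of the strip, then lift and check.

```bash
cat > p5.py <<'E'
from p3 import *
p=j2w(-.0565,.0950)
manip.servo_line([*p,.0572],max_speed=.03); manip.sleep(.3); st('hold')
manip.grip(.065); st('open')
manip.servo_line([*p,.14],max_speed=.08); st('up')
h=j2w(.050,.0115); manip.movep([*h,.14],R); st('over head')
for n in('top','scene'): cv2.imwrite(f'pics/{n}3.png',manip.snapshot(n)[...,::-1])
t=cv2.imread('pics/top3.png');s=cv2.imread('pics/scene3.png')
a=rect(s,'scene',.054,-.11,.1,-.02,.18,2)
cv2.imwrite('pics/c3.png',np.hstack([rect(t,'top',.054,-.11,.1,-.02,.18,2),a]))
E
python3 p5.py
```

```text
hold 9.44 [0.5003 0.0214 0.0572] [-1.3251  0.1879  1.0666] 20.0 0.0597 jig [-0.0565  0.095 ]
open 9.82 [0.5004 0.0214 0.0572] [-0.0865  0.6862  0.6097] 0.0 0.0653 jig [-0.0564  0.095 ]
up 11.01 [0.5    0.0213 0.1395] [-0.7292  0.019  -0.29  ] 0.0 0.0651 jig [-0.0569  0.0949]
over head 11.61 [ 0.6144 -0.0519  0.1386] [ 0.0227 -1.0364  0.035 ] 0.0 0.0652 jig [0.0497 0.0107]
```

View pics/c3.png

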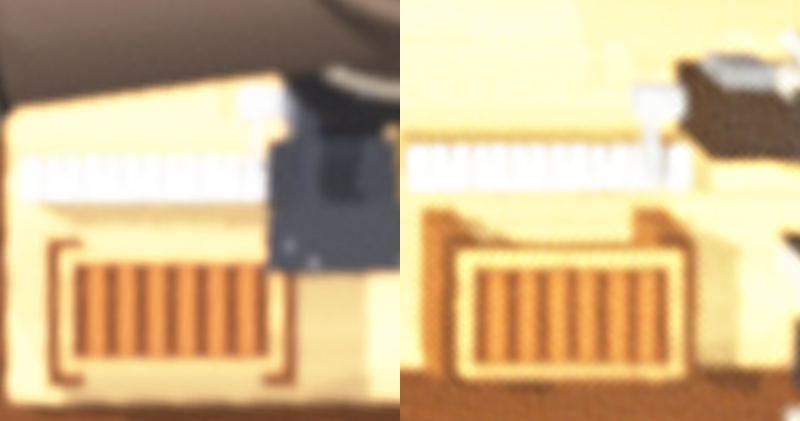

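The tile lies inside all the lugs: the top view shows an even lug frame around it, about (48–297, 240–383). Now I'll grasp the head.

```bash
cat > p6.py <<'E'
from p3 import *
h=j2w(.050,.0115)
manip.servo_line([*h,.0705],max_speed=.08); st('down')
manip.grip(.03,20); st('grip'); manip.sleep(.4); st('settle')
E
python3 p6.py
```

```text
down 12.72 [ 0.615  -0.0511  0.071 ] [1.0506 0.0345 0.2649] 0.0 0.0648 jig [0.0504 0.0115]
grip 13.29 [ 0.6136 -0.0513  0.0709] [-4.0408  0.2176  5.7917] 20.0 0.0379 jig [0.049  0.0113]
settle 13.69 [ 0.6136 -0.0513  0.0709] [-3.5925  0.1398  5.6014] 20.0 0.0379 jig [0.049  0.0114]
```

Gap 37.9 mm means the button is fully in. Sliding the arm by the estimated 69 mm, then checking the pointer against the scale.

```bash
cat > p7.py <<'E'
from p3 import *
for y in (.0315,.0565,.0805):
    manip.servo_line([*j2w(.0488,y),.0705],max_speed=.06); st(y)
manip.sleep(.3); st('end')
for n in('top','scene'): cv2.imwrite(f'pics/{n}4.png',manip.snapshot(n)[...,::-1])
t=cv2.imread('pics/top4.png');s=cv2.imread('pics/scene4.png')
a=rect(s,'scene',.040,-.012,.038,.02,.18,5)
b=rect(t,'top',.040,-.012,.038,.02,.18,5)
for im in(a,b):
    for k in range(40,161,20): cv2.line(im,((180-k)*5,0),((180-k)*5,8),(255,0,0),1)
cv2.imwrite('pics/c4.png',np.vstack([a,b]))
E
python3 p7.py
```

```text
0.0315 14.18 [ 0.6114 -0.0304  0.0709] [-3.0791  0.3274  6.7167] 19.99 0.0379 jig [0.0488 0.0324]
0.0565 14.74 [ 0.6088 -0.0055  0.0709] [-3.5542  2.0127  7.1138] 19.99 0.0377 jig [0.0488 0.0574]
0.0805 15.29 [0.6063 0.0183 0.0709] [-3.2055  0.8206  6.6434] 19.99 0.0378 jig [0.0486 0.0814]
end 15.59 [0.6063 0.0181 0.0709] [-3.5957  0.1288  7.7774] 19.99 0.0377 jig [0.0487 0.0812]
```

View pics/c4.png

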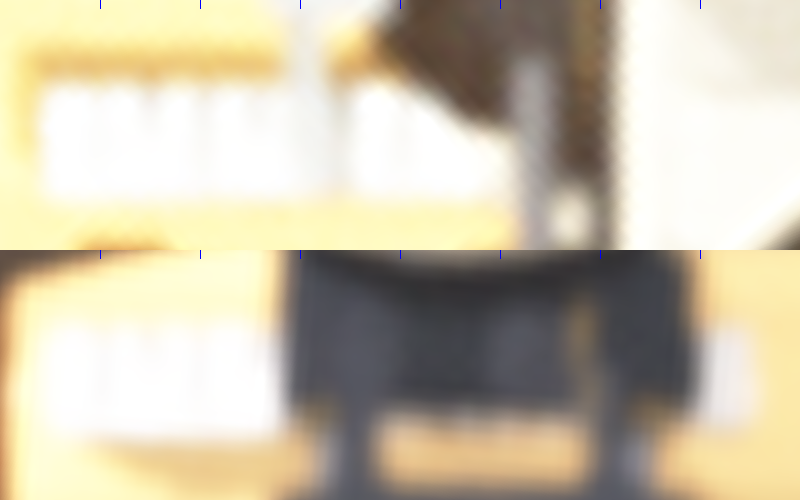

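The top view is blocked by the wrist. In the scene view, long lines 120, 100 and 60 are at columns ≈ 105, 207 and 405, so mark 80 is at ≈ 305. The blade's near face edge is at ≈ 299. Now the subpixel profiles.

Run:
```python
from rect import *
for f in('0','4'):
    im=cv2.imread(f'pics/scene{f}.png')
    for ch in(2,0):
      for x in(.003,.006,.009,.013,.017):
        p=rect(im,'scene',.040,x-.001,x+.001,.03,.18,1)[...,ch].mean(0)
        if f=='4': print(f,ch,x,'y125..105',p[55:76].round().astype(int), end=' ')
        else: print(f,ch,x,'y60..40',p[120:141].round().astype(int),end=' ')
        print()
# long-line positions: minima in before image
im=cv2.imread('pics/scene0.png')
p=rect(im,'scene',.040,.006,.018,.03,.18,4).astype(float).min(2).mean(0)
for y in(160,140,120,100,80,60):
    i0=(180-y)*4; w=p[i0-16:i0+17]; d=np.clip(w.max()-w-2,0,None); k=np.arange(-16,17); print(y,round(y-(d*k).sum()/d.sum()/4,2),w.round()[::4])
```

```text
0 2 0.003 y60..40 [254 254 254 254 254 254 254 254 253 252 252 250 250 249 248 246 245 244
 244 246 248] 
0 2 0.006 y60..40 [254 254 254 254 254 254 254 253 252 250 248 248 246 246 245 243 240 237
 236 239 243] 
0 2 0.009 y60..40 [253 253 253 253 254 253 252 252 250 248 246 246 246 245 244 240 236 233
 232 232 238] 
0 2 0.013 y60..40 [253 252 252 252 252 252 251 250 248 247 246 246 246 246 245 242 238 234
 232 233 238] 
0 2 0.017 y60..40 [251 251 250 250 250 250 249 248 247 246 246 246 247 247 245 243 238 233
 230 231 235] 
0 0 0.003 y60..40 [252 252 253 254 255 254 253 252 252 250 247 244 243 242 240 236 232 229
 230 234 240] 
0 0 0.006 y60..40 [251 251 252 252 253 253 252 252 250 246 244 242 240 240 238 234 228 222
 220 223 230] 
0 0 0.009 y60..40 [250 250 250 251 252 252 250 248 246 242 241 240 239 238 235 230 222 216
 213 216 224] 
0 0 0.013 y60..40 [248 248 248 248 248 248 246 244 243 241 240 240 238 238 236 233 227 220
 216 216 222] 
0 0 0.017 y60..40 [244 245 245 245 243 242 242 241 241 241 240 241 242 241 238 231 222 212
 205 205 211] 
4 2 0.003 y125..105 [255 254 254 253 252
[... 681 characters left out ...]
234 237 242 248 252
 254 255 255] 
4 0 0.009 y125..105 [254 252 250 248 244 243 242 242 241 239 237 234 232 231 234 238 244 250
 253 254 255] 
4 0 0.013 y125..105 [250 250 248 245 244 242 241 241 240 239 234 228 222 220 224 231 240 248
 254 255 255] 
4 0 0.017 y125..105 [247 248 248 245 243 241 240 241 241 237 229 219 209 206 209 221 234 247
 255 255 255] 
160 160.0 [254. 253. 252. 250. 250. 250. 252. 253. 254.]
140 139.38 [254. 253. 250. 246. 244. 244. 245. 249. 252.]
120 119.55 [254. 253. 250. 248. 245. 245. 248. 251. 253.]
100 99.53 [253. 252. 250. 247. 245. 245. 247. 250. 253.]
80 79.32 [254. 253. 250. 247. 246. 245. 247. 249. 252.]
60 58.75 [254. 254. 252. 249. 248. 248. 249. 249. 249.]
```

Subpixel result: the 80 line is at y = 119.5 and the blade centre at about 121, so the reading is ≈ 81.4. The head-based estimate of 11.5 + 69.8 = 81.3 agrees. I'll move back 1.3 mm.

```bash
cat > p8.py <<'E'
from p3 import *
manip.servo_line([*j2w(.0488,.0792),.0705],max_speed=.02); manip.sleep(.8); o=st('end'); print(o['dq'])
for n in('top','scene'): cv2.imwrite(f'pics/{n}5.png',manip.snapshot(n)[...,::-1])
for f in'45':
  im=cv2.imread(f'pics/scene{f}.png')
  p=rect(im,'scene',.040,.004,.016,.10,.13,2).mean((0,2)); print(p[8:50].round().astype(int))
s=cv2.imread('pics/scene5.png')
cv2.imwrite('pics/c5.png',np.hstack([rect(s,'scene',.054,-.11,.1,.0,.2,2),cv2.resize(s[165:265,230:330],(400,420))]))
E
python3 p8.py
```

```text
end 16.74 [0.6065 0.0167 0.0709] [-2.0403  0.1676  7.1216] 20.0 0.0383 jig [0.0487 0.0798]
[ 0.0001 -0.0012  0.0006  0.0004 -0.0002 -0.0021]
[253 253 253 253 252 252 251 250 249 248 247 247 246 245 245 244 244 244
 243 243 242 241 240 238 236 235 233 233 233 234 235 238 240 243 246 249
 251 253 254 255 255 255]
[254 254 254 254 254 254 253 253 253 252 251 251 250 249 248 248 247 246
 245 245 244 243 242 241 240 238 237 236 235 235 235 236 239 241 244 247
 250 252 254 254 255 255]Traceback (most recent call last):
  File "p8.py", line 8, in <module>
    cv2.imwrite('pics/c5.png',np.hstack([rect(s,'scene',.054,-.11,.1,.0,.2,2),cv2.resize(s[165:265,230:330],(400,420))]))
                              ~~~~~~~~~^^^^^^^^^^^^^^^^^^^^^^^^^^^^^^^^^^^^^^^^^^^^^^^^^^^^^^^^^^^^^^^^^^^^^^^^^^^^^^^^^
    return _nx.concatenate(arrs, 1, dtype=dtype, casting=casting)
           ~~~~~~~~~~~~~~~^^^^^^^^^^^^^^^^^^^^^^^^^^^^^^^^^^^^^^^
ValueError: all the input array dimensions except for the concatenation axis must match exactly, but along dimension 0, the array at index 0 has size 421 and the array at index 1 has size 420
```

The profile moved with the pointer: the blade centre is now at y ≈ 119.3–120, against the 80 line at 119.5. The button is about 5.7 mm in, the grip is 20 N and the arm is still. Handing in.

```bash
python3 -c "
from bench import manip
print(manip.close_job())"
```

```text
the job is handed in; nothing more can be done
None
```

I handed the job in at about 17 s of the 51 s. By my last measurements, the tile lies flat inside the seat lugs and the pointer is on the 80 mm mark to about 1 mm. The gripper still holds the head at 20 N with the button about 5.7 mm in; `close_job()` gave no verdict.

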